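# Pack the block plane away under the toolbox's cantilever tray and bolt it shut

## Robot

A 6-joint arm with a two-finger parallel gripper is mounted at the origin on the work surface. World frame = base frame: x ahead of the robot, y to its left, z up, the work surface at z = 0. Lengths are in m, angles in rad, forces in N, time in s.
With the tool pointing down it reaches from about 0.25 to 0.725 m from the base axis. Payload 9.7 kg.
Tool frame: the origin (TCP) lies on the centre line of the jaws, within the pads' length; the fingertips stand 25 mm ahead of it and the grasp point (between the pads) lies 6 mm ahead of it; y points along the fingers, z is the direction in which the jaws open and shut, and the axes are right-handed (so a half turn about y gives the same grasp; the last joint's range is limited). The gripper opens to 85 mm and grips with 20 to 120 N. Pads are 22 mm wide; open, the fingers measure 114 mm over their backs; the gripper's body (76 mm by 85 mm) begins 54 mm behind the grasp point. The pads swing forward as they close: fully open they stand 13 mm farther back than shut.
Start: joints at [1.106, 0.087, 0.176, 1.66, 0, 1.571], TCP at [0.247, 0.492, 0.256] pointing down, gripper open.
Joint ranges: [-3.13, 3.13], [-0.85, 1.81], [-1.15, 1.24], [-2.2, 2.28], [-1.44, 1.52], [-3.14, 3.14]. Speed limits (rad/s): [2.22, 2.22, 2.57, 3.14, 3.14, 3.14].

## Interface

Orientations are given as a unit quaternion [w, x, y, z].
In Python, from station import bot gives the robot as it stands. The module is installed in compiled form; this text tells all that it offers.
- The arm moves only by the shell command python3 -m jog 'ROWS' [OPENING] [FORCE]. ROWS is JSON, a list that holds one entry, the list of rows, each a list of 4 numbers: the shift along the tool's x, y, z in m, then the turn about the tool's y in rad. A call has 1 to 5 rows; each row shifts and turns the commanded pose from where the row before left it, along the tool's axes as they then stand; what a row does not reach is not made up. A row lasts 1/12 s, in which the tool goes at most 41.7 mm and 7.16 degrees, less where a joint would pass 70% of its speed; a pose out of reach is approached as far as the arm can. A call is refused whole if a number of a shift passes 0.0417 or a number of a turn 0.125, either way. A call with a gripper value outside its range is refused whole. OPENING is the opening, from -1 (shut) to 1 (fully open), set as the call begins (- or left out, the last holds). The fingers move at their own pace and stop on an object; FORCE is the grip in N (left out, the last holds). Time passes only in rows, so rows that do not move let the fingers close. It gives the time, the measured TCP pose, the force and the opening at its end, in the units of the state.
- bot.get_obs(): the state, without advancing time (a new reading comes with each control period).
- bot.snapshot(name): name is "scene" or "top" or "wrist"; returns a dict with "image" (384x512x3 uint8, red, green, blue), "range_z" (384x512 float32, m along the optical axis (not along the pixel's ray), 0 where there is no reading), "fx", "fy", "cx", "cy" (pixels), "position" and "orientation" of the camera in the world. Camera axes: x right, y up, looking along -z (the intrinsics and any distortion apply to the point x, -y, -z); pixel columns grow to the right and rows downward; lengths in m; the calibration is good to about 2 mm. A picture is of the moment at which its call begins.
- bot.job_done(): hands the job in, once; it reports no verdict.
Trained networks look in the newest picture that a camera, given by its name, has taken for a name from the list of things; names that differ only in an ending like _2 or _b are one class to them, and where a whole thing is asked for, a point or a joint stands for the part that bears it (a point fixed in the world has none). Each returns a list of dicts, best first, with "confidence" (0 to 1); they miss things now and then, are a little off and sometimes report something else, mostly with a low value. They report only what shows in the picture. A call takes as long as a camera call. They do not tell look-alikes from the thing itself.
- bot.recognise(camera, query): "position" ([column, row] in pixels, amid what is visible of it).
- bot.silhouettes(camera, query): "region" (384x512 bool, what is visible of it) and "position" ([column, row] in pixels, amid what is visible of it).
- bot.mark_of(camera, query): "position" ([column, row] in pixels: a listed point, or the origin of a listed thing).
The state is a dict: "time": time; "q": joint angles; "qvel": joint speeds; "effort": joint torques, N m; "eef_pos": TCP position; "tcp_rot": TCP orientation; "contact_force": force on the tool from outside, world axes, zero at the start; "torque": the same for the moment, N m; "finger_gap": opening from 0.0 (shut) to 1.0 (fully open).
Only numpy, scipy, OpenCV 4.12 (cv2) and the standard library are available. Lean on these libraries where they do the work, as an engineer would, in place of code of your own. Each camera call takes 0.05 s, during which the arm holds its last target. There are 200 camera calls.

## Task

The sale is over: pack the small block plane away in the toolbox. Slide the bolt on the front ledge fully back, swing the tray right up and over until it rests open by itself, and set the plane down on its sole in the empty cork-lined bay underneath, lengthwise from front to back, without dropping it. Then lower the tray gently by its handle, never letting it fall, and slide the bolt fully home so that it locks the tray; leave the things already in the box and the hammer, the screwdriver and the long bench plane beside it where they are.

Things in the scene. Friction and masses are not known exactly. Their poses are not given: they have to be found in the camera images.
- toolbox: Grey-green steel toolbox, fixed. Origin: underside, centre of the bin; +x to its rear (away from the robot), +y to its left end. Bin 240 (x) x 400 (y) x 95 mm high, walls, floor 4 mm; long partition at x -54, cross dividers at y -133, 0, +133 (4 thick, tops at z 30): a front bay with a spirit level, 2 rear bays 168 x 131, 2 end pockets 61 wide. Ledge at z 95 out to x -181. End handles: y +-231.
- bolt (a joint): Slide bolt, m: 0 = fully home (its rod passes through the staple on the tray's front and locks the tray down, 3 mm play); grows as the grip moves to the toolbox's +y; 0.060 = fully back at its end stop. The staple is free from 0.031 on. Friction about 2.5 N: it stays where it is left.
- bolt_grip (a point): Where to pinch the bolt's upright steel finger grip, 20 (toolbox x) x 24 (toolbox y) mm, 143 mm above the table. Its top is 17 mm above this point; the rod (10 mm thick, along y) and the track beside it end 28 mm below. Clear on both y sides over the whole travel. The tray's front wall stands 32 mm behind, its rim level with this point.
- tray (a joint): Angle of the tray's links, rad: 0 = tray down, 1.92 = fully open at the stop. The tray stays level; each point of it moves on a 115 mm arc: at q it is 115*(cos(3.229-q)+0.996) mm towards toolbox +x and 115*(sin(3.229-q)+0.087) mm up from its closed place (open: 144 back, 121 up). Beyond q = 1.66 it rests open by its weight (0.8 kg), below that it falls shut if let go.
- tray_handle (a point): Middle of the tray's handle, a round black bar 16 mm thick and 140 long along toolbox y on posts at y +-64; closed: 178 mm above the table, at toolbox x -70; the tray's rim is 36 mm below its axis. Tray 240 x 400 x 45 mm; underside 97 mm above the table closed, 218 open. Open, its front edge is at toolbox x +24: it overhangs most of the rear bays.
- cork_top (a point): Centre of the top of the cork sheet (160 x 118 x 3 mm) lining the empty rear bay, 7 mm above the table, axes as the toolbox's. It is either of the two rear bays (168 front to back x 131 mm wide), centred on toolbox x +32 and y -66 or +66 mm. Hidden until the tray is up.
- plane_mid (a point): Block plane to be packed: its centre, half-way up its cheeks, 18 mm above the sole. Dark steel, 145 long (x; toe with round wooden knob at +x) x 50 wide (y). Cheeks flat, 50 apart, 36 high, from x -56 to +44. Tops above the sole: knob 45 at x +50, lever cap 43 at x -20 (screw 46), 37 at x -65. About 0.6 kg, balanced within 8 mm of this point. It lies on its sole left of the box.
- stone: Sharpening stone in a wooden block, 150 x 60 x 37 mm, lying in the other rear bay. Leave it there. Origin under its centre.
- tin: Round metal tin, 52 mm across, 37 mm high, in one end pocket. Leave it there. Origin under its centre.
- level: Aluminium spirit level, 340 x 22 x 42 mm, lying in the long front bay. Leave it there. Origin under its centre.
- benchplane: bystander: long bench plane, 245 x 62 mm, dark steel with a wooden rear handle 115 mm high and a round front knob; leave it alone. Origin under its centre.
- hammer: bystander: claw hammer, 280 mm, wooden handle, lying on the table 26 mm high (origin under its centre, head towards its +x). Leave it alone.
- driver: bystander: screwdriver, 200 mm, wooden handle, lying 26 mm high (origin under its centre, along its x). Leave it alone.
- tacks: Cardboard box of tacks, 110 x 46 x 30 mm, in the other end pocket. Leave it there. Origin under its centre.
Mind the look-alikes: they are no part of the job. There is more than one size of the part that bears plane_mid; the job needs the middle-sized.

How it is judged:
By the outcome, as a careful person would: the job done as asked, in the order asked, and still so for the second after the job is handed in, with the robot touching nothing.
It also fails if it takes over 72 s, if anything falls off the work surface, if the arm or the gripper's body presses on something with over 40 N, if the wrist force passes 120 N, or if a joint passes its speed limit or range.

## Working session

There is one attempt and no reset: what is moved stays moved. The work goes in short steps, Python scripts to look and compute and a shell command to move; the robot and the scene stay as the last step left them, time stands still between calls to the robot, and variables do not carry over. Pictures are saved under pics/ and viewed, about 8 in all and at most 12, crops included, and the job is handed in when it is done.

```bash
mkdir -p pics; cat > h.py <<'E'
import numpy as np, cv2
from station import bot
from scipy.spatial.transform import Rotation as R
def rot(q): return R.from_quat([q[1],q[2],q[3],q[0]]).as_matrix()
def ray(s,p):
    d=np.array([(p[0]-s["cx"])/s["fx"],-(p[1]-s["cy"])/s["fy"],-1.])
    return rot(s["orientation"])@d
def at_z(s,p,z):
    d=ray(s,p);o=np.array(s["position"]);return o+d*(z-o[2])/d[2]
def at_d(s,p):
    c,r=int(round(p[0])),int(round(p[1]))
    w=s["range_z"][max(r-1,0):r+2,max(c-1,0):c+2];w=w[w>0]
    return np.array(s["position"])+ray(s,p)*(np.median(w) if len(w) else np.nan)
def save(s,n,crop=None,k=1):
    im=s["image"]
    if crop: im=im[crop[1]:crop[3],crop[0]:crop[2]]
    cv2.imwrite("pics/"+n,cv2.resize(im[:,:,::-1],None,fx=k,fy=k,interpolation=cv2.INTER_CUBIC))
E
python3 - <<'E'
from h import *
np.set_printoptions(precision=3,suppress=True)
print(bot.get_obs())
ims=[]
for c in("top","scene"):
    s=bot.snapshot(c); ims.append(s["image"]); print(c,s["position"],s["orientation"],s["fx"],[k for k in s])
    for q in("toolbox","bolt_grip","tray_handle","plane_mid","benchplane","hammer","driver"):
        for m in bot.mark_of(c,q)[:4]:
            print(c,q,np.round(m["position"]),round(m["confidence"],2),at_d(s,m["position"]))
    save(s,c+"0.png",None,1.5)
E
```

```text
{'time': 0.0, 'q': array([ 1.106,  0.087,  0.175,  1.66 , -0.   ,  1.571]), 'qvel': array([-0.   ,  0.   , -0.   ,  0.002,  0.   ,  0.   ]), 'effort': array([  0.001, -52.039,  46.48 ,   0.016,   0.   ,   0.   ]), 'eef_pos': array([0.246, 0.491, 0.256]), 'tcp_rot': array([-0.688,  0.689, -0.163,  0.163]), 'contact_force': array([-0.19 ,  0.306, -0.001]), 'torque': array([ 0.008,  0.042, -0.017]), 'finger_gap': 1.0000372018708104}
top [0.248 0.016 1.586] [-0.702 -0.054  0.068  0.707] 499.73650320794115 ['image', 'range_z', 'fx', 'fy', 'cx', 'cy', 'position', 'orientation']
top toolbox [264. 165.] 0.68 [ 0.599 -0.046  0.102]
top bolt_grip [231. 198.] 0.61 [0.487 0.052 0.156]
top tray_handle [261. 172.] 0.75 [ 0.559 -0.033  0.184]
top tray_handle [134. 207.] 0.73 [0.48  0.357 0.039]
top plane_mid [164. 156.] 0.95 [0.646 0.27  0.03 ]
top plane_mid [134. 208.] 0.71 [0.477 0.359 0.04 ]
top plane_mid [263. 164.] 0.68 [ 0.602 -0.043  0.102]
top plane_mid [ 86. 280.] 0.62 [0.259 0.49  0.052]
top benchplane [390. 177.] 0.68 [ 0.575 -0.449  0.034]
top hammer [125. 146.] 0.8 [0.68  0.396 0.025]
top hammer [389. 176.] 0.59 [ 0.579 -0.449  0.033]
top driver [132. 209.] 0.2 [0.474 0.365 0.04 ]
scene [ 1.415 -0.266  1.156] [0.737 0.294 0.219 0.568] 360.60912909172845 ['image', 'range_z', 'fx', 'fy', 'cx', 'cy', 'position', 'orientation']
scene toolbox [254. 235.] 0.9 [ 0.695 -0.069  0.102]
scene tray_handle [250. 189.] 0.74 [ 0.554 -0.044  0.187]
scene plane_mid [345. 148.] 0.76 [0.269 0.494 0.028]
scene plane_mid [333. 219.] 0.74 [0.653 0.265 0.032]
scene plane_mid [337. 181.] 0.67 [0.476 0.36  0.041]
scene benchplane [144. 243.] 0.84 [ 0.586 -0.458  0.039]
scene hammer [366. 224.] 0.82 [0.701 0.387 0.022]
scene driver [144. 245.] 0.56 [ 0.6   -0.454  0.048]
scene driver [295. 171.] 0.43 [0.335 0.223 0.001]
```

View pics/top0.png

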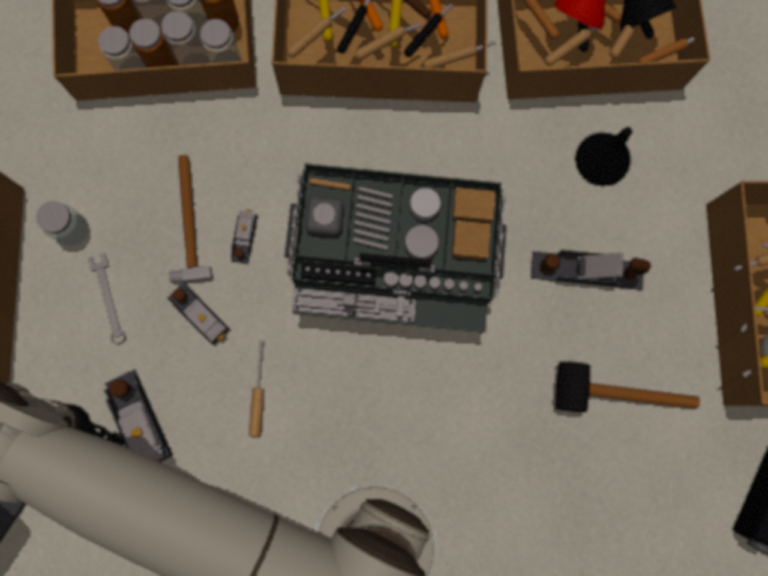

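View pics/scene0.png

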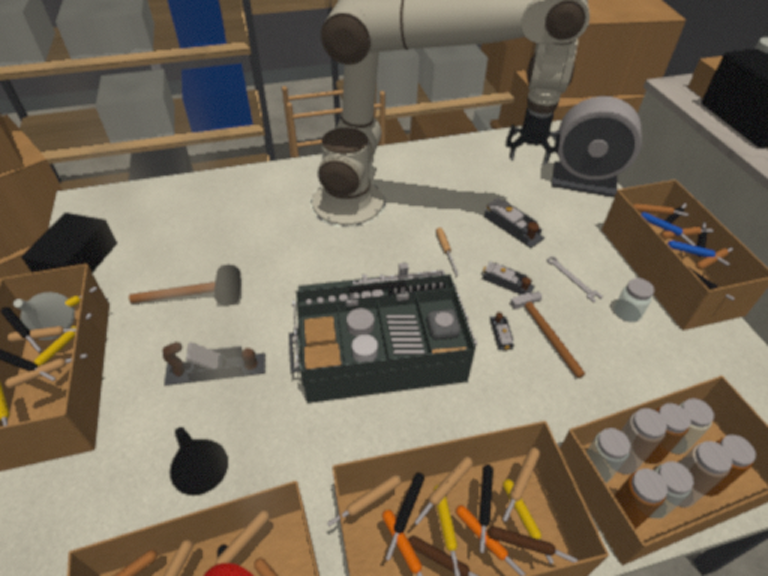

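The top view shows three block planes: small at pixel (164,156), middle at (134,208), and large at about (92,280), partly under the arm. The bolt is at about (231,198) and the handle at (261,172). The long bench plane is at (390,177), the hammer at (125,146) and the screwdriver at (172,258). Next I'll measure the plane sizes, the box pose and the wrist profile, which decides the clearance under the open tray.

```bash
cat >> h.py <<'E'
def cloud(s):
    v,u=np.mgrid[0:384,0:512]
    z=s["range_z"].astype(float)
    d=np.stack([(u-s["cx"])/s["fx"]*z,-(v-s["cy"])/s["fy"]*z,-z],-1)
    P=d@rot(s["orientation"]).T+np.array(s["position"]); P[z<=0]=np.nan
    return P
E
python3 - <<'E'
from h import *
np.set_printoptions(precision=4,suppress=True)
o=bot.get_obs(); M=rot(o["tcp_rot"]); print("tool axes cols\n",M)
s=bot.snapshot("top"); P=cloud(s); save(s,"mid.png",(60,90,220,320),2.5)
for m in bot.silhouettes("top","plane_mid")[:5]:
    p=P[m["region"]]; p=p[np.isfinite(p[:,0])&(p[:,2]>.008)&(p[:,2]<.07)]
    if len(p)<20: continue
    r=cv2.minAreaRect((p[:,:2]*1000).astype(np.float32)); print("plane",m["position"],round(m["confidence"],2),r,"zmax",p[:,2].max())
for lo,hi in((.132,.150),(.135,.15)):
    for nm in("tray",):
        k=(P[...,2]>lo)&(P[...,2]<hi)&(P[...,0]>.35)&(P[...,0]<.85)&(abs(P[...,1]+.05)<.3)
        n,l,st,c=cv2.connectedComponentsWithStats(k.astype(np.uint8))
        i=1+np.argmax(st[1:,4]); p=P[l==i] ; r=cv2.minAreaRect((p[:,:2]*1000).astype(np.float32)); print("tray rim",st[i],r)
        p=P[k]; print(" all",cv2.minAreaRect((p[:,:2]*1000).astype(np.float32)))
k=(P[...,2]>.172)&(P[...,2]<.2)&(P[...,0]>.45)&(P[...,0]<.7)&(abs(P[...,1]+.05)<.15)
print("handle",k.sum(),cv2.minAreaRect((P[k][:,:2]*1000).astype(np.float32)),P[k][:,2].max())
k=(P[...,2]>.148)&(P[...,2]<.17)&(P[...,0]>.4)&(P[...,0]<.54)&(abs(P[...,1]+.05)<.25)
print("grip",k.sum(),P[k].mean(0) if k.any() else 0,np.ptp(P[k],0) if k.any() else 0)
k=(P[...,2]>.085)&(P[...,2]<.11)&(P[...,0]>.35)&(P[...,0]<.5)&(abs(P[...,1]+.05)<.25)
print("ledge",P[k].min(0),P[k].max(0))
s=bot.snapshot("scene"); P=cloud(s); t=o["eef_pos"]
print("wrist profile")
for h in np.arange(-.03,.4,.02):
    k=(abs(P[...,2]-t[2]-h)<.01)&(np.hypot(P[...,0]-t[0],P[...,1]-t[1])<.15)
    if k.sum(): q=P[k]-t; print("%.2f n%d x %.3f %.3f y %.3f %.3f"%(h,k.sum(),q[:,0].min(),q[:,0].max(),q[:,1].min(),q[:,1].max()))
k=P[...,2]
for c in("scene",):
  for m in bot.mark_of(c,"bolt_grip")[:3]: print(m, at_z(s,m["position"],.143))
E
```

```text
tool axes cols
 [[ 0.8939  0.      0.4483]
 [-0.4483  0.      0.8939]
 [ 0.     -1.      0.    ]]
plane [132.8, 209.3] 0.82 ((479.7610168457031, 367.1707458496094), (151.1855926513672, 49.06928253173828), 45.468135833740234) zmax 0.05371452274077604
plane [87.8, 277.0] 0.56 ((262.1531982421875, 485.9488830566406), (196.28611755371094, 71.3960952758789), 26.424455642700195) zmax 0.06839450001760983
plane [164.2, 156.7] 0.55 ((648.8016967773438, 277.3802490234375), (40.541622161865234, 117.1773910522461), 80.16252136230469) zmax 0.042250933608814156
tray rim [194 109 142  91 925] ((625.795654296875, -48.1431884765625), (412.935546875, 245.65380859375), 83.9990234375)
 all ((606.6725463867188, -46.12522888183594), (414.40850830078125, 284.1123962402344), 83.9990234375)
tray rim [194 109  58  79 217] ((653.1963500976562, 103.8142318725586), (231.20579528808594, 170.14723205566406), 13.29259967803955)
 all ((607.1371459960938, -47.49330139160156), (407.1737060546875, 283.60052490234375), 84.62611389160156)
handle 256 ((557.0631713867188, -40.82118225097656), (136.64671325683594, 16.193906
[... 376 characters left out ...]
129 x -0.043 0.040 y -0.068 0.061
0.11 n60 x -0.012 0.040 y -0.040 0.026
0.13 n86 x -0.017 0.039 y -0.041 0.025
0.15 n95 x -0.027 0.037 y -0.039 0.032
0.17 n75 x -0.013 0.040 y -0.042 0.027
0.19 n108 x -0.023 0.041 y -0.043 0.030
0.21 n123 x -0.007 0.041 y -0.043 0.027
0.23 n70 x -0.003 0.054 y -0.058 0.025
0.25 n134 x -0.032 0.060 y -0.063 0.038
0.27 n170 x -0.029 0.061 y -0.063 0.046
0.29 n167 x -0.055 0.061 y -0.062 0.046
0.31 n164 x -0.057 0.058 y -0.062 0.022
0.33 n169 x -0.036 0.057 y -0.140 0.026
0.35 n171 x -0.032 0.054 y -0.146 0.039
0.37 n267 x -0.022 0.066 y -0.148 0.017
0.39 n331 x -0.021 0.067 y -0.149 0.024
{'position': [270.9, 176.6], 'confidence': 0.68} [0.472  0.0604 0.143 ]
```

View pics/mid.png

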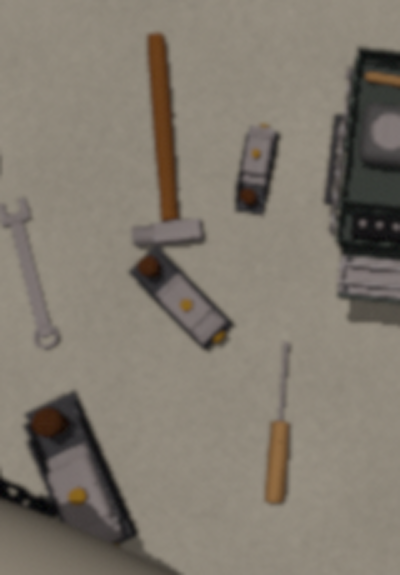

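The three planes measure about 117, 150 and 196 mm long. The middle-sized one (145 x 50) is at (0.480, 0.367), with its knob (toe) beside the hammer head. The box origin is about (0.627, -0.048) with a yaw of about -5.4°, and the handle and tray rim agree on this. I'll start with the bolt: align the tool with the box and move above the grip.

```bash
cat >> h.py <<'E'
O=np.array([.6267,-.0476]); Y=np.radians(-5.4)
C=np.array([[np.cos(Y),-np.sin(Y)],[np.sin(Y),np.cos(Y)]])
def box(p): p=np.asarray(p,float); return np.append(C.T@(p[:2]-O),p[2])
def wld(b): return np.append(O+C@np.asarray(b[:2]),b[2])
def st():
    o=bot.get_obs();M=rot(o["tcp_rot"])
    print("t%.2f box mm %s yaw-off %.2f deg F %s tq %s gap %.3f"%(o["time"],np.round(box(o["eef_pos"])*1000,1),np.degrees(np.arctan2(M[1,2],M[0,2])-Y)-90,np.round(o["contact_force"],1),np.round(o["torque"],1),o["finger_gap"]))
E
echo 'from h import *
st()' > st.py
python3 - <<'E'
from h import *
o=bot.get_obs();s=bot.snapshot("scene"); P=cloud(s); t=o["eef_pos"]
for h in np.arange(.195,.27,.006):
    k=(abs(P[...,2]-t[2]-h)<.003)&(np.hypot(P[...,0]-t[0],P[...,1]-t[1])<.15)
    q=P[k]-t; print("%.3f n%d x %.3f %.3f rmax %.3f"%(h,k.sum(),q[:,0].min(),q[:,0].max(),np.hypot(q[:,0],q[:,1]).max()))
E
python3 -m jog '[[[0,0,0,-0.123],[0,0,0,-0.123],[0,0,0,-0.123]]]'
python3 -m jog '[[[0.02,0,-0.03,0],[0.02,0,-0.03,0],[0.02,0,-0.03,0],[0.02,0,-0.03,0],[0.02,0,-0.03,0]]]' >/dev/null
python3 -m jog '[[[0.02,0,-0.03,0],[0.02,0,-0.03,0],[0.02,0,-0.03,0],[0.02,0,-0.03,0],[0.02,0,-0.03,0]]]' >/dev/null
python3 -m jog '[[[0.02,0,-0.03,0],[0.02,0,-0.03,0],[0.02,0,-0.03,0],[0.02,0,-0.03,0],[0,0,0,0]]]'
python3 st.py
python3 - <<'E'
from h import *
s=bot.snapshot("wrist"); save(s,"w1.png",None,1); print(s["position"],[ (np.round(m["position"]),round(m["confidence"],2),np.round(box(at_z(s,m["position"],.143))*1000)) for m in bot.mark_of("wrist","bolt_grip")])
s=bot.snapshot("top")
print([ (np.round(m["position"]),round(m["confidence"],2),np.round(box(at_z(s,m["position"],.143))*1000)) for m in bot.mark_of("top","bolt_grip")])
E
```

```text
0.195 n37 x -0.006 0.039 rmax 0.045
0.201 n31 x -0.017 0.039 rmax 0.043
0.207 n20 x -0.005 0.039 rmax 0.042
0.213 n33 x -0.006 0.040 rmax 0.046
0.219 n59 x -0.004 0.042 rmax 0.047
0.225 n16 x 0.005 0.046 rmax 0.055
0.231 n18 x 0.004 0.049 rmax 0.058
0.237 n36 x -0.008 0.052 rmax 0.059
0.243 n25 x -0.011 0.057 rmax 0.061
0.249 n42 x -0.008 0.059 rmax 0.065
0.255 n44 x -0.036 0.061 rmax 0.064
0.261 n48 x -0.017 0.061 rmax 0.065
0.267 n51 x -0.005 0.062 rmax 0.063
time: 1.3
eef_pos: [0.2465, 0.4917, 0.2563]
tcp_rot: [-0.706, 0.706, -0.032, 0.032]
contact_force: [-0.4, 0.6, -0.3]
finger_gap: 0.999
time: 2.55
eef_pos: [0.4869, 0.0423, 0.2557]
tcp_rot: [-0.706, 0.707, -0.035, 0.036]
contact_force: [1.4, -0.2, 0.4]
finger_gap: 1.001
t2.55 box mm [-147.6   76.4  255.7] yaw-off -0.34 deg F [ 1.4 -0.2  0.4] tq [ 0. -0.  0.] gap 1.001
[0.40969604 0.04992216 0.3720199 ] [(array([262., 194.]), 0.65, array([-153.,   83.,  143.]))]
[(array([131., 210.]), 0.36, array([-207.,  372.,  143.]))]
```

Grip confirmed at box (-153, 83). The wrist radius is about 42 mm up to 0.22 m above the TCP, so the plane must be held near its heel to fit in front of the raised tray.

```bash
python3 -m jog '[[[-0.005,0.02,0.006,0],[0,0.03,0,0],[0,0.03,0,0],[0,0.02,0,0],[0,0.007,0,0]]]' - 40 >/dev/null; python3 st.py
python3 -m jog '[[[0,0,0,0],[0,0,0,0],[0,0,0,0],[0,0,0,0],[0,0,0,0]]]' -1 40 >/dev/null; python3 st.py
python3 -m jog '[[[0,0,0,0],[0,0,0.01,0],[0,0,0.015,0],[0,0,0.015,0],[0,0,0.01,0]]]' >/dev/null;python3 st.py
python3 -m jog '[[[0,0,0.005,0],[0,0,0.003,0],[0,0,0.001,0],[0,0,0,0]]]' >/dev/null;python3 st.py
```

```text
t3.17 box mm [-156.8   87.7  146.3] yaw-off 0.04 deg F [ 0.   0.3 -0.6] tq [-0.   0.1 -0. ] gap 0.999
t3.58 box mm [-154.3   86.6  150.6] yaw-off -0.09 deg F [-0.4 -2.3  1.8] tq [-0.6  0.  -0. ] gap 0.299
t4.00 box mm [-153.9  136.   150.5] yaw-off -0.17 deg F [ -1.7 -75.3  -0.5] tq [-14.3   0.3  -0.2] gap 0.274
t4.33 box mm [-153.9  136.2  150.1] yaw-off -0.54 deg F [ -1.4 -66.2  10.9] tq [-11.4   0.3   0. ] gap 0.279
```

```bash
python3 -m jog '[[[0,0,-0.004,0],[0,0,-0.002,0]]]' >/dev/null;python3 st.py
python3 - <<'E'
from h import *
s=bot.snapshot("wrist"); save(s,"w2.png",None,1.2)
for q in ("bolt_grip","bolt"): print(q,[ (np.round(m["position"]),round(m["confidence"],2),np.round(box(at_z(s,m["position"],.143))*1000)) for m in bot.mark_of("wrist",q)])
E
```

```text
t4.50 box mm [-153.8  135.4  150.5] yaw-off -0.34 deg F [  0.7 -17.9   7.5] tq [-3.1 -0.  -0.1] gap 0.275
bolt_grip [(array([254., 273.]), 0.55, array([-152.,  135.,  143.]))]Traceback (most recent call last):
  File "<stdin>", line 3, in <module>
ValueError: it knows: benchplane, bolt_grip, cork_top, driver, hammer, level, plane_mid, stone, tacks, tin, toolbox, tray_handle
```

View pics/w2.png

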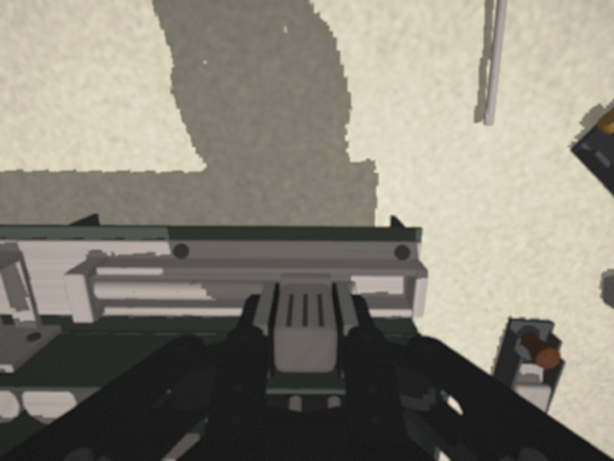

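The jaws are still on the grip and the bolt has stopped hard at box y of about 135. I'll release, rise, and compare views to confirm it's at the end stop.

```bash
python3 -m jog '[[[0,0,-0.002,0],[0,0,0,0],[0,0,0,0],[0,0,0,0],[0,0,0,0]]]' 1 >/dev/null;python3 st.py
python3 -m jog '[[[0,-0.035,0,0],[0,-0.035,0,0],[-0.01,-0.035,-0.035,0],[-0.01,0,-0.035,0],[0,0,0,0]]]' >/dev/null;python3 st.py
python3 - <<'E'
from h import *
print(bot.get_obs()["q"])
for c in ("top","scene"):
    s=bot.snapshot(c); save(s,c+"1.png",None,1.5)
    print(c,[ (np.round(m["position"]),round(m["confidence"],2),np.round(box(at_z(s,m["position"],.143))*1000)) for m in bot.mark_of(c,"bolt_grip")])
    if c=="scene":
        b=s["image"]; a=cv2.resize(cv2.imread("pics/scene0.png"),(512,384),interpolation=cv2.INTER_AREA)[:,:,::-1]
        a,b=[cv2.resize(i[165:205,195:320],None,fx=5,fy=5,interpolation=cv2.INTER_CUBIC) for i in(a,b)]
        cv2.imwrite("pics/cmp.png",np.vstack([a,b])[:,:,::-1])
E
```

```text
t5.02 box mm [-154.8  138.   149.3] yaw-off -0.06 deg F [-0.6  0.5 -0.2] tq [-0.1  0.   0. ] gap 0.962
t5.43 box mm [-173.7   70.9  250.6] yaw-off -0.17 deg F [-0.6  0.5 -0.4] tq [ 0.   0.1 -0. ] gap 1.002
[ 8.58219395e-02 -1.27031086e-01 -4.55053950e-02  1.64925161e+00
 -1.14793946e-03  1.82994243e-01]
top []
scene [(array([280., 177.]), 0.49, array([-157.,  128.,  143.]))]
```

View pics/cmp.png

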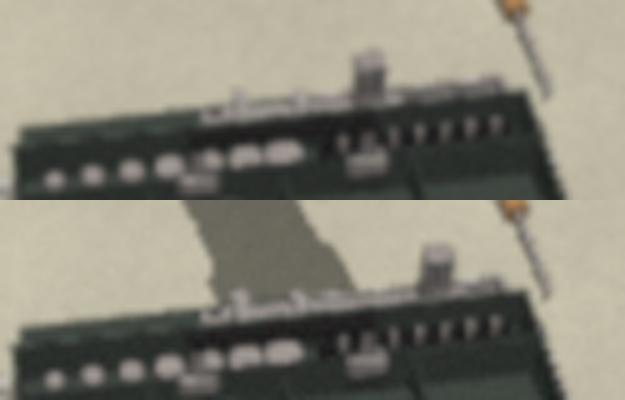

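```bash
python3 - <<'E'
from h import *
s=bot.snapshot("scene")
for p in((268.8,180),(282.6,178.4),(268.8,175.6),(282.6,174.2)): print(box(at_z(s,p,.15))*1000)
s=bot.snapshot("top");P=cloud(s);b=(P[...,:2]-O)@C
k=(P[...,2]>.146)&(P[...,2]<.168)&(abs(b[...,0]+.152)<.02)&(b[...,1]>.105)&(b[...,1]<.17)
print(k.sum(),b[k].mean(0),b[k].min(0),b[k].max(0))
E
```

```text
[-140.61786599   79.63872431  150.        ]
[-140.63869506  134.40685728  150.        ]
[-164.14064063   84.23748352  150.        ]
[-163.18944945  139.42934867  150.        ]<stdin>:6: RuntimeWarning: Mean of empty slice.
  ret = um.true_divide(
Traceback (most recent call last):
ValueError: zero-size array to reduction operation minimum which has no identity
```

Comparing the two views gives about 55 mm of travel, and the bolt stopped hard under 75 N, so it's back. Next I turn the jaws along box x and move over the handle.

```bash
python3 -m jog '[[[0,0,0,0.121],[0,0,0,0.121],[0,0,0,0.121],[0,0,0,0.121],[0,0,0,0.121]]]' 0 40 >/dev/null
python3 -m jog '[[[0,0,0,0.121],[0,0,0,0.121],[0,0,0,0.121],[0,0,0,0.121],[0,0,0,0.121]]]' >/dev/null
python3 -m jog '[[[0,0,0,0.121],[0,0,0,0.121],[0,0,0,0.121],[0,0,0,0]]]' >/dev/null
python3 -m jog '[[[0.024,0,0.034,0],[0.024,0,0.034,0],[0.023,0,0.034,0],[0,0,0,0],[0,0,0,0]]]' >/dev/null; python3 st.py
python3 - <<'E'
from h import *
s=bot.snapshot("wrist")
P=cloud(s);b=(P[...,:2]-O)@C
k=(P[...,2]>.172)&(P[...,2]<.2)&(abs(b[...,1])<.09)&(abs(b[...,0]+.07)<.03)
print(k.sum(),b[k].mean(0),b[k].min(0),b[k].max(0),P[k][:,2].max())
k=(abs(b[...,0]+.07)<.05)&(abs(b[...,0]+.07)>.018)&(abs(b[...,1])<.05)&(P[...,2]<.2); print("clutter z",P[k][:,2].max())
print([np.round(box(at_z(s,m["position"],.178))*1000) for m in bot.mark_of("wrist","tray_handle")])
E
```

```text
t7.32 box mm [-70.4   1.8 245.9] yaw-off -90.07 deg F [-0.4 -0.4 -0. ] tq [0.1 0.  0. ] gap 0.500
4415 [-0.06978278  0.00793215] [-0.07788618 -0.07078122] [-0.06129652  0.06910448] 0.18614953283255872
clutter z 0.14236997886074132
[array([-69.,   0., 178.])]
```

```bash
python3 -m jog '[[[0,0.02,0,0],[0,0.02,0,0],[0,0.015,0,0],[0,0.007,0,0],[0,0,0,0]]]' >/dev/null; python3 st.py
python3 -m jog '[[[0,0,0,0],[0,0,0,0],[0,0,0,0],[0,0,0,0]]]' -1 60 >/dev/null; python3 st.py
python3 - <<'E'
import numpy as np
q=np.linspace(0,1.92,25); x=115*(np.cos(3.229-q)+.996); z=115*(np.sin(3.229-q)+.087)
for i in range(24): print(i+1,"q%.2f"%q[i+1],"dx %.1f up %.1f  tot %.1f %.1f"%(x[i+1]-x[i],z[i+1]-z[i],x[i+1],z[i+1]))
E
```

```text
t7.83 box mm [-72.6   3.3 185.3] yaw-off -90.08 deg F [-0.2  1.1 -0.8] tq [-0.  0. -0.] gap 0.499
t8.17 box mm [-70.    2.7 188. ] yaw-off -90.19 deg F [5.4 1.1 1.1] tq [ 0.2 -1.  -0. ] gap 0.164
1 q0.08 dx -0.4 up 9.2  tot -0.5 9.2
2 q0.16 dx 0.3 up 9.2  tot -0.2 18.3
3 q0.24 dx 1.0 up 9.1  tot 0.9 27.5
4 q0.32 dx 1.8 up 9.0  tot 2.6 36.5
5 q0.40 dx 2.5 up 8.9  tot 5.1 45.4
6 q0.48 dx 3.2 up 8.6  tot 8.3 54.0
7 q0.56 dx 3.9 up 8.4  tot 12.1 62.4
8 q0.64 dx 4.5 up 8.0  tot 16.7 70.4
9 q0.72 dx 5.1 up 7.6  tot 21.8 78.0
10 q0.80 dx 5.7 up 7.2  tot 27.5 85.2
11 q0.88 dx 6.3 up 6.7  tot 33.8 91.9
12 q0.96 dx 6.8 up 6.2  tot 40.6 98.1
13 q1.04 dx 7.3 up 5.6  tot 47.9 103.7
14 q1.12 dx 7.7 up 5.0  tot 55.6 108.7
15 q1.20 dx 8.1 up 4.4  tot 63.7 113.1
16 q1.28 dx 8.4 up 3.7  tot 72.1 116.9
17 q1.36 dx 8.7 up 3.1  tot 80.8 119.9
18 q1.44 dx 8.9 up 2.3  tot 89.6 122.3
19 q1.52 dx 9.1 up 1.6  tot 98.7 123.9
20 q1.60 dx 9.2 up 0.9  tot 107.9 124.8
21 q1.68 dx 9.2 up 0.2  tot 117.0 125.0
22 q1.76 dx 9.2 up -0.6  tot 126.2 124.4
23 q1.84 dx 9.1 up -1.3  tot 135.3 123.1
24 q1.92 dx 9.0 up -2.0  tot 144.3 121.1
```

```bash
python3 -m jog '[[[0,-0.009,0,0],[0,-0.009,0,0],[0,-0.009,0.001,0],[0,-0.009,0.002,0],[0,-0.009,0.0025,0]]]' >/dev/null; python3 st.py
python3 -m jog '[[[0,-0.0086,0.003,0],[0,-0.0084,0.004,0],[0,-0.008,0.0045,0],[0,-0.0076,0.005,0],[0,-0.0072,0.0057,0]]]' >/dev/null; python3 st.py
python3 -m jog '[[[0,-0.0067,0.0063,0],[0,-0.0062,0.0068,0],[0,-0.0056,0.0073,0],[0,-0.005,0.0077,0],[0,-0.0044,0.0081,0]]]' >/dev/null; python3 st.py
```

```text
t8.58 box mm [-65.5   2.7 231.3] yaw-off -90.19 deg F [  4.5   1.1 -10.8] tq [ 0.2 -1.  -0.1] gap 0.164
t9.00 box mm [-44.2   2.5 271.1] yaw-off -90.20 deg F [-2.3  0.7 -8.3] tq [ 0.3  0.4 -0.1] gap 0.163
t9.42 box mm [ -8.3   2.2 300.1] yaw-off -90.21 deg F [-5.3  0.6  0.1] tq [ 0.1  1.2 -0. ] gap 0.165
```

```bash
python3 -m jog '[[[0,-0.0037,0.0084,0],[0,-0.003,0.0087,0],[0,-0.0023,0.0089,0],[0,-0.0016,0.0091,0],[0,-0.0009,0.0092,0]]]' >/dev/null; python3 st.py
python3 -m jog '[[[0,0,0.0092,0],[0,0.0006,0.0092,0],[0,0.0013,0.009,0],[0,0.002,0.008,0],[0,0,0,0]]]' >/dev/null; python3 st.py
python3 -m jog '[[[0,0.0006,0.002,0],[0,0.0006,0.001,0],[0,0,0,0]]]' >/dev/null; python3 st.py
```

```text
t9.83 box mm [ 36.8   1.8 312.8] yaw-off -90.22 deg F [-2.8 -0.8  5.4] tq [-0.2  0.6 -0.1] gap 0.163
t10.25 box mm [ 74.    1.5 309.2] yaw-off -90.23 deg F [ 4.5 -2.5  7.5] tq [-0.5 -0.8 -0. ] gap 0.162
t10.50 box mm [ 74.5   1.4 309. ] yaw-off -90.23 deg F [-5.9 -0.8 13.8] tq [-0.3  1.3 -0. ] gap 0.163
```

```bash
python3 -m jog '[[[0,0,0,0],[0,0,0,0],[0,0,0,0]]]' 0 >/dev/null; python3 st.py
python3 -m jog '[[[0,-0.03,0,0],[0,-0.03,0,0],[0,0,-0.035,0],[0,0,-0.038,0],[0,0,-0.038,0]]]' >/dev/null
python3 -m jog '[[[0,0,-0.04,0],[0,0,-0.04,0],[0,0,-0.04,0],[0,0,0,0]]]' >/dev/null; python3 st.py
python3 - <<'E'
from h import *
print("q",np.round(bot.get_obs()["q"],2))
s=bot.snapshot("wrist"); save(s,"w3.png",None,1.2); 
for q,z in(("cork_top",.007),("tray_handle",.299),("stone",.007),("tin",.007)):print(q,[(round(m["confidence"],2),np.round(m["position"]),np.round(box(at_z(s,m["position"],z))*1000)) for m in bot.mark_of("wrist",q)])
s=bot.snapshot("top")
for q,z in(("plane_mid",.018),("tray_handle",.299),("cork_top",.007)):print(q,[(round(m["confidence"],2),np.round(m["position"]),at_z(s,m["position"],z).round(3),np.round(box(at_z(s,m["position"],z))*1000)) for m in bot.mark_of("top",q)])
E
```

```text
t10.75 box mm [ 75.3   1.9 305.6] yaw-off -90.21 deg F [ 0.  -0.7  0.5] tq [0. 0. 0.] gap 0.498
t11.50 box mm [-132.1    2.7  360.7] yaw-off -90.20 deg F [-0.7  0.5  0.1] tq [-0.  0.  0.] gap 0.501
q [-0.07  0.03  0.32  1.87  0.    1.6 ]
cork_top [(0.86, array([350., 193.]), array([ 29., -66.,   7.]))]
tray_handle []
stone [(0.87, array([356., 112.]), array([26., 66.,  7.]))]
tin [(0.87, array([369.,  41.]), array([ 36., 165.,   7.])), (0.7, array([238.,  45.]), array([-155.,  160.,    7.]))]
plane_mid [(0.95, array([129., 207.]), array([0.485, 0.378, 0.018]), array([-181.,  410.,   18.])), (0.89, array([164., 158.]), array([0.643, 0.273, 0.018]), array([-14., 321.,  18.])), (0.79, array([ 86., 280.]), array([0.259, 0.501, 0.018]), array([-418.,  511.,   18.]))]
tray_handle [(0.81, array([270., 108.]), array([ 0.709, -0.056,  0.299]), array([ 83.,  -0., 299.])), (0.4, array([244., 149.]), array([0.597, 0.016, 0.299]), array([-36.,  60., 299.]))]
cork_top []
```

View pics/w3.png

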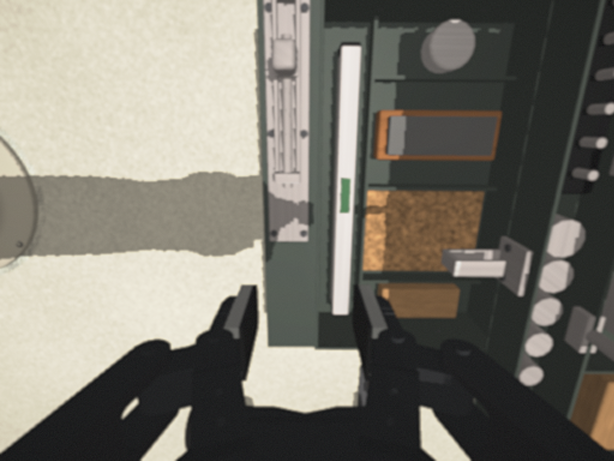

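The tray rests open by itself. The cork bay is the right one, at box y -66, with its centre at about pixel (350,193); the stone is in the other bay. There's a bracket near (396,218) that I need to locate.

```bash
python3 - <<'E'
from h import *
np.set_printoptions(precision=1,suppress=True)
s=bot.snapshot("wrist")
for p in((375,212),(385,219),(396,218),(412,219),(430,205),(430,240),(480,275),(440,120)): print(p,box(at_d(s,p))*1000)
P=cloud(s);b=(P[...,:2]-O)@C
k=(P[...,2]>.05)&(P[...,2]<.215)&(b[...,0]>-.05)&(b[...,0]<.12)&(b[...,1]>-.19)&(b[...,1]<.05)
for p in np.c_[b[k],P[k][:,2]][::max(1,k.sum()//25)]: print(p*1000)
s=bot.snapshot("top");P=cloud(s)
m=bot.silhouettes("top","plane_mid")
for m in m:
    p=P[m["region"]]; p=p[np.isfinite(p[:,0])&(p[:,2]>.008)&(p[:,2]<.07)]
    print(m["position"],cv2.minAreaRect((p[:,:2]*1000).astype(np.float32)))
E
```

```text
(375, 212) [-11.9 -18.1 221.3]
(385, 219) [-12.2 -16.1 243.2]
(396, 218) [ -2.5 -15.4 242.5]
(412, 219) [ 11.8 -16.6 242. ]
(430, 205) [ 24.5  -3.5 242.8]
(430, 240) [ 24.  -31.6 252.4]
(480, 275) [ 68.2 -61.4 259.1]
(440, 120) [ 25.2  66.1 233.9]
[116.7  50.   51. ]
[117.5  44.6  53.9]
[116.8  39.3  56.8]
[117.2  31.7  50.8]
[117.5  27.8  53.9]
[116.3  21.9  52.6]
[116.5  16.3  54. ]
[115.4  10.7  55.3]
[116.2   4.4  53. ]
[116.3  -0.7  57. ]
[116.3  -9.3  51.5]
[116.3 -14.9  53.3]
[116.1 -21.1  52.8]
[115.7 -26.6  55.4]
[115.8 -32.4  56.8]
[116.2 -42.   50.5]
[115.7 -47.5  53.1]
[116.2 -52.8  56.8]
[ 114.9 -119.6   55.8]
[ 114.6 -131.1   50.3]
[ 114.8 -136.    54.7]
[ 114.5 -143.4   57.5]
[ 115.3 -151.8   55.3]
[ 114.6 -162.2   53.1]
[ 113.9 -171.1   53.8]
[ 114.4 -181.3   52.5]
[ 114.4 -189.3   54.9]
[88.6, 279.6] ((257.36376953125, 483.8323974609375), (206.81063842773438, 72.03202056884766), 25.854537963867188)
[133.2, 211.2] ((478.3673095703125, 368.58160400390625), (149.22158813476562, 52.837440490722656), 42.77428436279297)
[160.9, 155.4] ((648.369384765625, 277.18121337890625), (40.05721664428711, 117.85186004638672), 80.24047088623047)
```

The bracket is the tray's staple, at about x -14..24, y -28..-5, z 221..243. So I'll carry the plane in at about y -95 and set it down at about y -82. Now I move over the plane, near its heel.

```bash
python3 -m jog '[[[0,0,0,-0.121],[0,0,0,-0.121],[0,0,0,-0.121],[0,0,0,-0.121],[0,0,0,-0.121]]]' 1 >/dev/null
python3 -m jog '[[[0,0,0,-0.121],[0,0,0,-0.121],[0,0,0,-0.121],[0,0,0,-0.121],[0,0,0,-0.121]]]' >/dev/null
python3 -m jog '[[[0,0,0,-0.121],[0,0,0,-0.121],[0,0,0,-0.121],[-0.0085,0,0.036,0],[-0.0085,0,0.036,0]]]' >/dev/null
python3 -m jog '[[[-0.0085,0,0.036,0],[-0.0085,0,0.036,0],[-0.0085,0,0.036,0],[-0.0085,0,0.036,0],[-0.0085,0,0.036,0]]]' >/dev/null
python3 -m jog '[[[-0.0085,0.0,0.036,0],[-0.0085,0.0,0.036,0],[-0.0085,0.0,0.036,0],[0,0.04,0,0],[0,0.04,0,0]]]' >/dev/null
python3 -m jog '[[[0,0.035,0,-0.12],[0,0.03,0,-0.12],[0,0,0,-0.12],[0,0,0,-0.12],[0,0,0,-0.12]]]' >/dev/null
python3 -m jog '[[[0,0,0,-0.12],[0,0,0,-0.12],[0,0,0,0],[0,0,0,0]]]' >/dev/null;python3 st.py
python3 - <<'E'
from h import *
o=bot.get_obs();M=rot(o["tcp_rot"]);t=o["eef_pos"];print(t,np.round(o["q"],2))
s=bot.snapshot("wrist");save(s,"w4.png",None,1.2);P=cloud(s)
for m in bot.silhouettes("wrist","plane_mid"):
    p=P[m["region"]]; p=p[np.isfinite(p[:,0])&(p[:,2]>.024)&(p[:,2]<.06)]
    if len(p)<50: continue
    r=cv2.minAreaRect((p[:,:2]*1000).astype(np.float32)); print(m["confidence"],m["position"],r)
    l=(p-t)@M; print("in tool axes x",l[:,0].min()*1000,l[:,0].max()*1000,"z",l[:,2].min()*1000,l[:,2].max()*1000)
    r=cv2.minAreaRect((l[:,[0,2]]*1000).astype(np.float32));print("tool rect",r)
print([(round(m["confidence"],2),((at_z(s,m["position"],.018)-t)@M*1000).round(1)) for m in bot.mark_of("wrist","plane_mid")])
E
```

```text
t14.93 box mm [-209.8  362.9  214.1] yaw-off 47.82 deg F [-0.1  0.5 -0.6] tq [-0.  0. -0.] gap 0.998
[0.45197369 0.33344991 0.2141306 ] [ 0.64  0.1   0.11  1.58  0.   -0.1 ]
0.96 [261.9, 208.0] ((475.4014892578125, 364.17120361328125), (140.05140686035156, 50.0064582824707), 43.97517395019531)
in tool axes x -31.891267465973172 108.13117229222327 z -19.20148909565336 33.120490011690514
tool rect ((38.04680633544922, 6.868503570556641), (140.04905700683594, 50.00642776489258), 1.550673007965088)
0.92 [116.0, 255.2] ((647.8728637695312, 277.4507141113281), (38.29036331176758, 103.81361389160156), 80.26292419433594)
in tool axes x 69.57597230949678 149.27304818679073 z -223.14872052192396 -130.16863588104755
tool rect ((106.85731506347656, -173.49813842773438), (38.29030990600586, 103.81344604492188), 37.83808898925781)
0.77 [478.5, 153.2] ((257.3693542480469, 483.4310302734375), (184.0851593017578, 69.6908950805664), 26.445817947387695)
in tool axes x -139.54174483723034 45.884828083084884 z 185.32047625940112 266.8842553038446
tool rect ((-42.4428596496582, 241.99041748046875), (69.69087982177734, 184.08204650878906), 74.02139282226562)
[(0.83, array([ 100.4,  196.1, -169.2])), (0.6, array([ 47.6, 196.1,   4.7])), (0.57, array([-37.2, 196.1, 247. ]))]
```

View pics/w4.png

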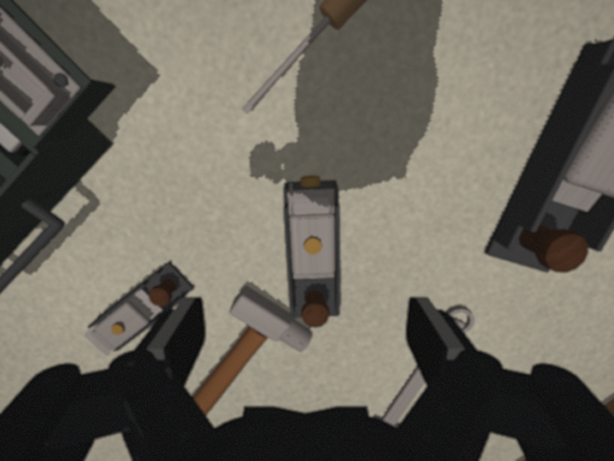

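The close-up shows the middle plane with its heel at about (310,182) and knob at (315,310). The hammer head sits close beside its toe at (270,315), while the heel is free. I'll grasp at plane x of about -47.

```bash
python3 -m jog '[[[-0.006,0,0.006,-0.027],[0,0.04,0,0],[0,0.04,0,0],[0,0.04,0,0],[0,0.03,0,0]]]' >/dev/null;python3 st.py
python3 -m jog '[[[0,0.018,0,0],[0,0.009,0,0],[0,0,0,0]]]' >/dev/null;python3 st.py
python3 -m jog '[[[0,0,0,0],[0,0,0,0],[0,0,0,0],[0,0,0,0],[0,0,0,0]]]' -1 110 >/dev/null;python3 st.py
```

```text
t15.50 box mm [-219.8  361.6   61.2] yaw-off 49.59 deg F [ 0.1 -0.4 -0.1] tq [-0.  0.  0.] gap 0.996
t15.75 box mm [-219.6  361.6   35.4] yaw-off 49.59 deg F [0.6 0.1 0.1] tq [-0. -0.  0.] gap 0.995
t16.17 box mm [-217.5  363.2   39.8] yaw-off 49.58 deg F [-1.6 -1.7  9.9] tq [-0.3  0.4  0.1] gap 0.556
```

```bash
python3 -m jog '[[[0,-0.004,0,0],[0,-0.008,0,0],[0,-0.012,0,0],[0,-0.016,0,0],[0,0,0,0]]]' >/dev/null;python3 st.py
python3 -m jog '[[[0,-0.02,0,0],[0,-0.03,0,0],[0,-0.03,0,0],[0,-0.01,0,0],[0,0,0,0]]]' >/dev/null;python3 st.py
python3 - <<'E'
from h import *
np.set_printoptions(precision=1,suppress=True)
o=bot.get_obs();M=rot(o["tcp_rot"]);t=o["eef_pos"]
s=bot.snapshot("wrist");P=cloud(s);save(s,"w5.png",None,1.2);print(t)
m=bot.silhouettes("wrist","plane_mid")
for m in m:
    p=P[m["region"]];p=p[np.isfinite(p[:,0])]; l=(p-t)@M*1000; l=l[(abs(l[:,2])<35)&(l[:,1]<70)&(l[:,1]>-50)]
    if len(l)<200: continue
    print(m["confidence"],m["position"])
    for a in range(-50,140,12):
        k=(l[:,0]>=a)&(l[:,0]<a+12)
        if k.sum()>5: print(a,k.sum(),"y(down) min %.1f med %.1f  z %.1f %.1f"%(l[k,1].min(),np.median(l[k,1]),l[k,2].min(),l[k,2].max()))
E
```

```text
t16.58 box mm [-217.3  363.3   80.9] yaw-off 49.58 deg F [ 0.8  1.1 -4.6] tq [-0.1  0.1  0. ] gap 0.561
t17.00 box mm [-217.4  363.3  170. ] yaw-off 49.59 deg F [ 0.3  0.8 -6.2] tq [-0.2  0.1  0. ] gap 0.548
[0.4 0.3 0.2]
0.88 [255.1, 272.5]
-38 368 y(down) min 13.1 med 20.7  z -8.8 8.5
-26 2359 y(down) min 1.2 med 15.7  z -24.9 24.6
-14 3319 y(down) min 0.9 med 4.8  z -24.2 25.1
-2 2545 y(down) min -2.7 med 1.3  z -23.9 23.9
10 1845 y(down) min -3.9 med -0.0  z -24.6 25.1
22 1920 y(down) min -5.9 med 0.8  z -24.9 25.2
34 376 y(down) min -3.2 med 3.9  z -23.8 25.2
```

Held securely: 6.2 N lifted, no tilt, sole about 40 mm below the TCP, heel at about tool x -26. I'll turn square to the box, rise above the bolt grip, traverse, and then lower in front of the bay.

```bash
python3 -m jog '[[[0,-0.025,0,0.1236],[0,-0.025,0,0.1236],[0,0,0,0.1236],[0,0,0,0.1236],[0,0,0,0.1236]]]' >/dev/null
python3 -m jog '[[[0,0,0,0.1236],[0,0,0,0.1236],[0,0,0,0],[0,0,-0.015,0],[0,0,-0.03,0]]]' >/dev/null; python3 st.py
python3 -m jog '[[[0,0,-0.035,0],[0,0,-0.035,0],[0,0,-0.035,0],[0,0,-0.035,0],[0,0,-0.035,0]]]' >/dev/null
python3 -m jog '[[[0,0,-0.035,0],[0,0,-0.035,0],[0,0,-0.035,0],[0,0,-0.035,0],[0,0,-0.035,0]]]' >/dev/null
python3 -m jog '[[[0,0,-0.035,0],[0,0,-0.02,0],[0,0,-0.01,0],[0,0,0,0]]]' >/dev/null; python3 st.py
python3 - <<'E'
from h import *
o=bot.get_obs();M=rot(o["tcp_rot"]);t=o["eef_pos"]
s=bot.snapshot("top");P=cloud(s);b=(P[...,:2]-O)@C
k=(P[...,2]>.225)&(P[...,2]<.25)&(b[...,0]>-.03)&(b[...,0]<.03)&(b[...,1]>-.06)&(b[...,1]<.06)
print("staple",k.sum(),b[k].min(0),b[k].max(0))
k=(P[...,2]>.25)&(P[...,2]<.275)&(b[...,0]>-.03)&(b[...,0]<.06)&(abs(b[...,1])<.15)
print("rim front",k.sum(),np.sort(b[k][:,0])[:20:4])
E
```

```text
t17.93 box mm [-218.9  318.5  214.5] yaw-off 0.43 deg F [ 1.  -1.1 -5.8] tq [-0.1  0.3  0. ] gap 0.555
t19.10 box mm [-218.7  -99.1  215.9] yaw-off 0.04 deg F [ 0.1 -0.3 -5.2] tq [ 0.1  0.3 -0. ] gap 0.554
staple 182 [-0.02426417 -0.05896357] [0.02748901 0.05949251]
rim front 311 [0.01885501 0.02114521 0.02242597 0.02282154 0.02287042]
```

```bash
python3 -m jog '[[[0,0.025,0,0],[0,0.025,0,0],[0.02,0,0,0],[0.03,0,0,0],[0.03,0,0,0]]]' >/dev/null; python3 st.py
python3 -m jog '[[[0.03,0,0,0],[0.03,0,0,0],[0.025,0,0,0],[0.02,0,0,0],[0.01,0,0,0]]]' >/dev/null; python3 st.py
python3 -m jog '[[[0,0.01,0,0],[0,0.02,0,0],[0,0.02,0,0],[0,0.02,0,0],[0,0,0,0]]]' >/dev/null; python3 st.py
python3 - <<'E'
from h import *
s=bot.snapshot("wrist");save(s,"w6.png",None,1.2)
E
```

```text
t19.57 box mm [-137.9  -95.9  166.3] yaw-off 0.21 deg F [ 0.7 -1.  -5.5] tq [-0.   0.2 -0. ] gap 0.555
t19.98 box mm [-21.3 -95.3 165.5] yaw-off 0.26 deg F [-0.7 -0.5 -5.6] tq [0.1 0.4 0. ] gap 0.558
t20.40 box mm [-26.4 -95.9  91.5] yaw-off 0.15 deg F [-2.   0.4 -7.7] tq [ 0.   0.4 -0. ] gap 0.556
```

View pics/w6.png

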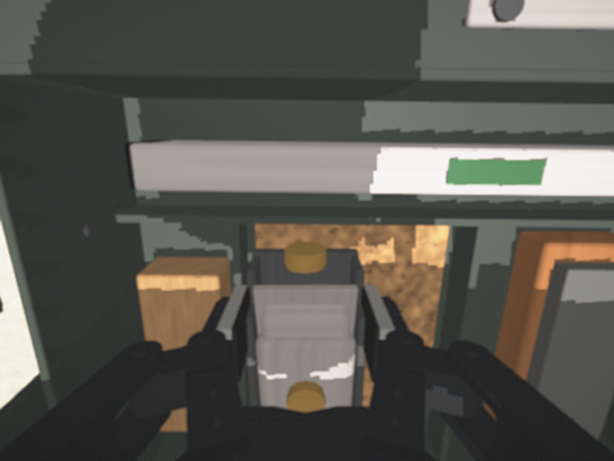

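```bash
python3 -m jog '[[[0.001,0,0.005,0],[0.002,0,0.009,0],[0,0.008,0,0],[0,0,0,0]]]' >/dev/null; python3 st.py
python3 - <<'E'
from h import *
s=bot.snapshot("wrist");P=cloud(s);b=(P[...,:2]-O)@C*1000; z=P[...,2]*1000
k=(z>62)&(z<95)&(abs(b[...,1]+82)<24)&(b[...,0]<-25)&(b[...,0]>-70); print("heel x min",np.sort(b[k][:,0])[[0,20,60,150]], z[k].min())
k=(z>26)&(z<36)&(b[...,0]<-40)&(b[...,0]>-75)&(b[...,1]>-140)&(b[...,1]<0); print("partition",np.percentile(b[k][:,0],[2,50,98]))
k=(z>45)&(z<100)&(b[...,0]<-5)&(b[...,0]>-45)&(abs(b[...,1]+82)<35);print("y",np.percentile(b[k][:,1],[1,99]))
k=(z>24)&(z<36)&(b[...,0]>-40)&(b[...,0]<50)&(abs(b[...,1]+133)<12);print("divider",np.percentile(b[k][:,1],[2,98]) if k.any() else 0)
E
```

```text
t20.78 box mm [-20.1 -82.6  88.9] yaw-off 0.10 deg F [-0.8 -0.4 -6.1] tq [0.  0.3 0. ] gap 0.556
heel x min [-47.75844908 -47.4280087  -47.27496052 -47.07574359] 62.040516763940815
partition [-57.08768456 -54.47569321 -41.87094845]
y [-115.1072352   -48.89446154]
divider [-144.81815432 -131.93195666]
```

```bash
python3 -m jog '[[[-0.002,0.008,0,0],[0,0.01,0,0],[0,0.01,0,0],[0,0.005,0,0],[0,0,0,0]]]' >/dev/null; python3 st.py
python3 -m jog '[[[0,0.003,0,0],[0,0.002,0,0],[0,0,0,0]]]' >/dev/null; python3 st.py
python3 -m jog '[[[0,0.0015,0,0],[0,0.001,0,0],[0,0,0,0]]]' >/dev/null; python3 st.py
```

```text
t21.25 box mm [-23.4 -83.6  53.9] yaw-off -0.00 deg F [-0.1  0.8 -6.6] tq [0.1 0.3 0. ] gap 0.557
t21.50 box mm [-22.2 -83.6  51.1] yaw-off 0.01 deg F [ 0.  -0.7 -6.1] tq [-0.   0.3 -0. ] gap 0.551
t21.75 box mm [-22.3 -83.6  48.7] yaw-off 0.02 deg F [ 0.2 -0.3 -6.4] tq [-0.   0.2 -0. ] gap 0.554
```

```bash
python3 -m jog '[[[0,0.001,0,0],[0,0.001,0,0],[0,0,0,0]]]' >/dev/null; python3 st.py
python3 -m jog '[[[0,0.001,0,0],[0,0,0,0]]]' >/dev/null; python3 st.py
```

```text
t22.00 box mm [-22.2 -83.6  46.9] yaw-off 0.01 deg F [-0.1 -0.3 -3.9] tq [-0. -0. -0.] gap 0.553
t22.17 box mm [-22.2 -83.6  46.9] yaw-off 0.01 deg F [-4.   0.7  4.9] tq [0.2 0.9 0. ] gap 0.553
```

```bash
python3 -m jog '[[[0,0,0,0],[0,0,0,0],[0,0,0,0],[0,0,0,0]]]' 0.4 >/dev/null; python3 st.py
python3 -m jog '[[[0,-0.005,0,0],[0,-0.01,0,0],[0,-0.01,0,0],[0,0,0,0]]]' >/dev/null; python3 st.py
python3 - <<'E'
from h import *
s=bot.snapshot("wrist");save(s,"w7.png",None,1.2)
print([np.round(box(at_z(s,m["position"],.025))*1000) for m in bot.mark_of("wrist","plane_mid")])
E
```

```text
t22.50 box mm [-21.8 -83.6  46.5] yaw-off 0.01 deg F [-0.4  0.1  0.5] tq [-0.   0.   0.1] gap 0.701
t22.83 box mm [-20.9 -83.7  73.6] yaw-off 0.02 deg F [-0.5 -0.2 -0.1] tq [ 0. -0. -0.] gap 0.700
[array([ 29., -84.,  25.])]
```

View pics/w7.png

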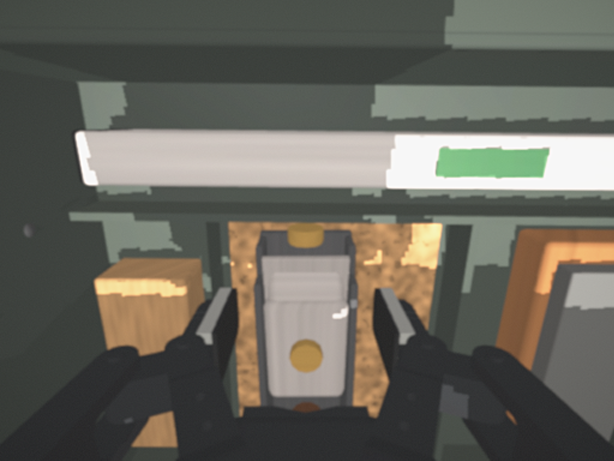

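The plane is flat on the cork, in line with the bay, clear of the partition and dividers. Backing out and going to the raised handle.

```bash
python3 -m jog '[[[0,-0.025,0,0],[0,-0.02,-0.006,0],[0,-0.025,-0.006,0],[0,-0.02,0,0],[0,0,0,0]]]' >/dev/null;python3 st.py
python3 -m jog '[[[-0.03,0,0,0],[-0.04,0,0,0],[-0.04,0,0,0],[-0.04,0,0,0],[0,-0.03,0,0]]]' 0 60 >/dev/null;python3 st.py
python3 -m jog '[[[0,-0.035,0.01,0.121],[0,-0.035,0,0.121],[0,-0.035,0,0.121],[0,-0.035,0,0.121],[0,-0.035,0,0.121]]]' >/dev/null
python3 -m jog '[[[0,0,0,0.121],[0,0,0,0.121],[0,0,0,0.121],[0,0,0,0.121],[0,0,0,0.121]]]' >/dev/null
python3 -m jog '[[[0,0,0,0.121],[0,0,0,0.121],[0,0,0,0.121],[0,0,0,0]]]' >/dev/null;python3 st.py
```

```text
t23.35 box mm [-20.9 -96.1 165. ] yaw-off -0.01 deg F [0.9 0.2 1. ] tq [-0.  -0.1  0. ] gap 0.700
t23.77 box mm [-185.9  -93.7  178. ] yaw-off -0.02 deg F [ 0.   0.1 -2.8] tq [-0.  0. -0.] gap 0.502
t24.93 box mm [-172.2  -85.5  364.9] yaw-off -90.43 deg F [ 0.1 -0.   0.4] tq [-0. -0.  0.] gap 0.500
```

```bash
python3 -m jog '[[[-0.01,0,0.031,-0.007],[-0.011,0,0.031,0],[-0.011,0,0.031,0],[-0.011,0,0.031,0],[-0.011,0,0.031,0]]]' >/dev/null
python3 -m jog '[[[-0.011,0,0.031,0],[-0.011,0,0.031,0],[-0.011,0,0.029,0],[0,0,0,0],[0,0,0,0]]]' >/dev/null;python3 st.py
python3 - <<'E'
from h import *
s=bot.snapshot("wrist")
P=cloud(s);b=(P[...,:2]-O)@C
k=(P[...,2]>.29)&(P[...,2]<.32)&(abs(b[...,1])<.09)&(abs(b[...,0]-.074)<.03)
print(k.sum(),np.median(b[k],0) if k.any() else 0,b[k].min(0),b[k].max(0),P[k][:,2].max())
E
```

```text
t25.77 box mm [ 64.5  -1.6 362.8] yaw-off -89.47 deg F [-0.3 -0.8  0.1] tq [-0. -0.  0.] gap 0.497
4637 [0.07408657 0.01002423] [ 0.0659064  -0.07220998] [0.08304643 0.06771873] 0.30761184602760283
```

```bash
python3 -m jog '[[[0,0,0.009,0],[0,0.01,0,0],[0,0,0,0]]]' >/dev/null;python3 st.py
python3 -m jog '[[[0,0.02,0,0],[0,0.018,0,0],[0,0.009,0,0],[0,0,0,0]]]' >/dev/null;python3 st.py
```

```text
t26.07 box mm [ 71.   -2.6 356. ] yaw-off -89.65 deg F [ 0.4 -0.5 -1. ] tq [-0.1 -0.  -0. ] gap 0.503
t26.40 box mm [ 69.4  -2.5 309.9] yaw-off -89.67 deg F [0.4 0.6 0. ] tq [ 0.  0. -0.] gap 0.499
```

```bash
python3 -m jog '[[[0,0.003,0.0045,0],[0,0,0,0]]]' >/dev/null;python3 st.py
python3 -m jog '[[[0,0,0,0],[0,0,0,0],[0,0,0,0],[0,0,0,0]]]' -1 60 >/dev/null; python3 st.py
```

```text
t26.57 box mm [ 75.9  -2.3 308.5] yaw-off -89.69 deg F [ 0.4  0.5 -0.5] tq [-0.  0. -0.] gap 0.500
t26.90 box mm [ 74.6  -2.1 308. ] yaw-off -89.72 deg F [-11.4   0.3   4.2] tq [ 0.1  2.2 -0.1] gap 0.166
```

```bash
python3 -m jog '[[[0,-0.002,-0.009,0],[0,-0.0013,-0.0091,0],[0,-0.0006,-0.0092,0],[0,0.0002,-0.0092,0],[0,0.0009,-0.0092,0]]]' >/dev/null; python3 st.py
python3 -m jog '[[[0,0.0016,-0.0091,0],[0,0.0023,-0.0089,0],[0,0.0031,-0.0087,0],[0,0.0037,-0.0084,0],[0,0.0044,-0.0081,0]]]' >/dev/null; python3 st.py
python3 -m jog '[[[0,0.005,-0.0077,0],[0,0.0056,-0.0073,0],[0,0.0062,-0.0068,0],[0,0.0067,-0.0063,0],[0,0.0072,-0.0057,0]]]' >/dev/null; python3 st.py
```

```text
t27.32 box mm [ 30.5  -1.8 311.1] yaw-off -89.70 deg F [0.7 2.8 4. ] tq [ 0.6 -0.1 -0.2] gap 0.167
t27.73 box mm [-13.6  -1.5 296. ] yaw-off -89.67 deg F [-4.6  7.8  4.8] tq [ 1.3  0.9 -0.2] gap 0.165
t28.15 box mm [-48.3  -1.2 264.5] yaw-off -89.64 deg F [-8.3  9.4  1.2] tq [ 1.9  1.7 -0.2] gap 0.165
```

```bash
python3 -m jog '[[[0,0.0076,-0.0051,0],[0,0.008,-0.0045,0],[0,0.0084,-0.0039,0],[0,0.0086,-0.0032,0],[0,0.0089,-0.0025,0]]]' >/dev/null; python3 st.py
python3 -m jog '[[[0,0.009,-0.0018,0],[0,0.0091,-0.001,0],[0,0.006,-0.0002,0],[0,0.003,0,0],[0,0,0,0]]]' >/dev/null; python3 st.py
```

```text
t28.57 box mm [-67.5  -1.  221.6] yaw-off -89.63 deg F [-5.2 10.6 -4.6] tq [ 2.1  1.1 -0.2] gap 0.164
t28.98 box mm [-70.1  -1.  193.2] yaw-off -89.63 deg F [-4.  10.3 -8.9] tq [ 2.1  0.7 -0.2] gap 0.166
```

```bash
python3 -m jog '[[[0,0.002,0.0001,0],[0,0.0015,0,0],[0,0.001,0,0],[0,0,0,0]]]' >/dev/null; python3 st.py
python3 -m jog '[[[0,0.001,0,0],[0,0.001,0,0],[0,0,0,0]]]' >/dev/null; python3 st.py
python3 -m jog '[[[0,0.001,0,0],[0,0,0,0]]]' >/dev/null; python3 st.py
```

```text
t29.32 box mm [-69.9  -1.  189.3] yaw-off -89.63 deg F [-4.2 11.8 -8.6] tq [ 2.   0.8 -0.2] gap 0.160
t29.57 box mm [-69.8  -1.  187.4] yaw-off -89.63 deg F [-3.5 11.  -8.3] tq [ 2.   0.7 -0.2] gap 0.166
t29.73 box mm [-69.8  -1.  187. ] yaw-off -89.63 deg F [-4.7 11.2 -5.2] tq [ 2.   0.9 -0.2] gap 0.164
```

Now add a little down force to make sure the tray is seated, then release.

```bash
python3 -m jog '[[[0,0.001,0,0],[0,0.001,0,0],[0,0,0,0]]]' >/dev/null; python3 st.py
python3 -m jog '[[[0,0,0,0],[0,0,0,0],[0,0,0,0],[0,0,0,0]]]' 0 >/dev/null; python3 st.py
python3 -m jog '[[[0,-0.025,0,0],[0,-0.035,0,0],[0,-0.01,0,0],[0,0,-0.03,0],[0,0,-0.03,0]]]' >/dev/null
python3 -m jog '[[[-0.025,0,-0.03,-0.121],[0,0,0,-0.121],[0,0,0,-0.121],[0,0,0,-0.121],[0,0,0,-0.121]]]' 1 40 >/dev/null
python3 -m jog '[[[0,0,0,-0.121],[0,0,0,-0.121],[0,0,0,-0.121],[0,0,0,-0.121],[0,0,0,-0.121]]]' >/dev/null
python3 -m jog '[[[0,0,0,-0.121],[0,0,0,-0.121],[0,0,0,-0.121],[0,0,0,0]]]' >/dev/null; python3 st.py
python3 - <<'E'
from h import *
s=bot.snapshot("wrist")
print([np.round(box(at_z(s,m["position"],.143))*1000) for m in bot.mark_of("wrist","bolt_grip")])
print([np.round(box(at_z(s,m["position"],.178))*1000) for m in bot.mark_of("wrist","tray_handle")])
P=cloud(s);b=(P[...,:2]-O)@C
k=(P[...,2]>.172)&(P[...,2]<.2)&(abs(b[...,1])<.09)&(abs(b[...,0]+.07)<.03)
if k.any(): print("handle",b[k].mean(0),P[k][:,2].max())
k=(P[...,2]>.153)&(P[...,2]<.166)&(abs(b[...,1]-.13)<.05)&(abs(b[...,0]+.152)<.02)
if k.any(): print("grip",k.sum(),b[k].min(0),b[k].max(0))
E
```

```text
t29.98 box mm [-69.7  -1.  186.8] yaw-off -89.63 deg F [-7.7 11.6  6. ] tq [ 2.2  1.7 -0.2] gap 0.165
t30.32 box mm [-68.4  -2.9 185.9] yaw-off -89.72 deg F [-0.5  0.7  0.2] tq [-0.1 -0.   0. ] gap 0.503
t31.90 box mm [-158.6   21.6  255.9] yaw-off 0.72 deg F [-0.2  0.9 -0.4] tq [-0.  -0.1 -0. ] gap 1.000
[array([-152.,  134.,  143.])]
[array([-70.,   1., 178.])]
handle [-0.07374112  0.00692119] 0.1857989526331511
grip 725 [-0.16131359  0.12250692] [-0.13983389  0.14620596]
```

```bash
python3 -m jog '[[[0.002,0,0.035,0.012],[0.002,0,0.035,0],[0.001,0,0.035,0],[0,0,0.008,0],[0,0,0,0]]]' >/dev/null; python3 st.py
python3 -m jog '[[[0,0.035,0,0],[0,0.035,0,0],[0,0.025,0,0],[0,0.01,0,0],[0,0,0,0]]]' >/dev/null; python3 st.py
```

```text
t32.47 box mm [-153.7  136.7  255.4] yaw-off -0.26 deg F [-0.3 -0.4 -0.5] tq [-0. -0. -0.] gap 0.998
t32.88 box mm [-154.7  133.6  148.7] yaw-off -0.39 deg F [0.1 0.4 0.7] tq [ 0. -0.  0.] gap 1.002
```

```bash
python3 -m jog '[[[0,0,0,0],[0,0,0,0],[0,0,0,0],[0,0,0,0],[0,0,0,0]]]' -1 40 >/dev/null; python3 st.py
python3 -m jog '[[[0,0,-0.006,0],[0,0,-0.012,0],[0,0,-0.012,0],[0,0,-0.008,0],[0,0,0,0]]]' >/dev/null; python3 st.py
python3 -m jog '[[[0,0,-0.006,0],[0,0,-0.005,0],[0,0,-0.003,0],[0,0,0,0]]]' >/dev/null; python3 st.py
```

```text
t33.30 box mm [-153.2  134.9  151.7] yaw-off -0.28 deg F [-0.2  0.  -0.6] tq [-0.  0.  0.] gap 0.304
t33.72 box mm [-153.5   95.5  151.7] yaw-off -0.34 deg F [-2.9 -1.3  6.3] tq [-0.5  0.3 -0. ] gap 0.275
t34.05 box mm [-153.7   82.4  151.7] yaw-off -0.30 deg F [-2.1 -1.3  6.8] tq [-0.3  0.3 -0.1] gap 0.274
```

```bash
python3 -m jog '[[[0,0,-0.003,0],[0,0,-0.002,0],[0,0,0,0]]]' >/dev/null; python3 st.py
python3 -m jog '[[[0,0,-0.002,0],[0,0,-0.001,0],[0,0,0,0]]]' >/dev/null; python3 st.py
python3 -m jog '[[[0,0,-0.002,0],[0,0,0,0]]]' >/dev/null; python3 st.py
```

```text
t34.30 box mm [-153.7   77.7  151.7] yaw-off -0.28 deg F [-1.2  0.6  7. ] tq [ 0.1  0.4 -0.2] gap 0.272
t34.55 box mm [-153.7   75.   151.7] yaw-off -0.27 deg F [-1.7  3.3  7.1] tq [ 0.4  0.4 -0.1] gap 0.272
t34.72 box mm [-153.7   74.8  151.9] yaw-off -0.19 deg F [-1.6 15.9  6.5] tq [ 2.4  0.3 -0.2] gap 0.276
```

The home stop is at y 74.8 and the back stop was at about 135-136. That gives the full 60 mm of travel, so both ends were reached. Releasing, retreating and checking.

```bash
python3 -m jog '[[[0,0,0,0],[0,0,0,0],[0,0,0,0],[0,0,0,0]]]' 1 >/dev/null; python3 st.py
python3 -m jog '[[[0,-0.03,0,0],[0,-0.035,0,0],[0,-0.035,0,0],[-0.03,0,0,0],[0,0,0,0]]]' >/dev/null; python3 st.py
python3 - <<'E'
from h import *
s=bot.snapshot("wrist");save(s,"w8.png",None,1.2)
P=cloud(s);b=(P[...,:2]-O)@C
k=(P[...,2]>.153)&(P[...,2]<.166)&(abs(b[...,1]-.08)<.05)&(abs(b[...,0]+.152)<.02)
if k.any(): print("grip",k.sum(),b[k].min(0),b[k].max(0))
k=(P[...,2]>.172)&(P[...,2]<.2)&(abs(b[...,1])<.09)&(abs(b[...,0]+.07)<.03)
if k.any(): print("handle",b[k].mean(0),P[k][:,2].max())
s=bot.snapshot("top");save(s,"top9.png",None,1.5)
E
```

```text
t35.05 box mm [-154.    72.6  150.6] yaw-off -0.28 deg F [-0.   0.1 -0.7] tq [ 0.  0. -0.] gap 0.829
t35.47 box mm [-185.3   72.8  253.6] yaw-off -0.29 deg F [-0.4  0.4 -0.3] tq [ 0.  0. -0.] gap 0.998
grip 644 [-0.16210856  0.06324512] [-0.14065015  0.08712272]
handle [-0.07592129  0.02606823] 0.1856206186292025
```

View pics/w8.png

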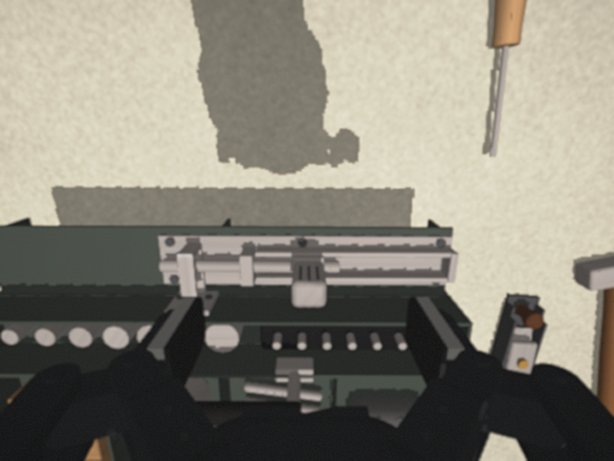

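View pics/top9.png

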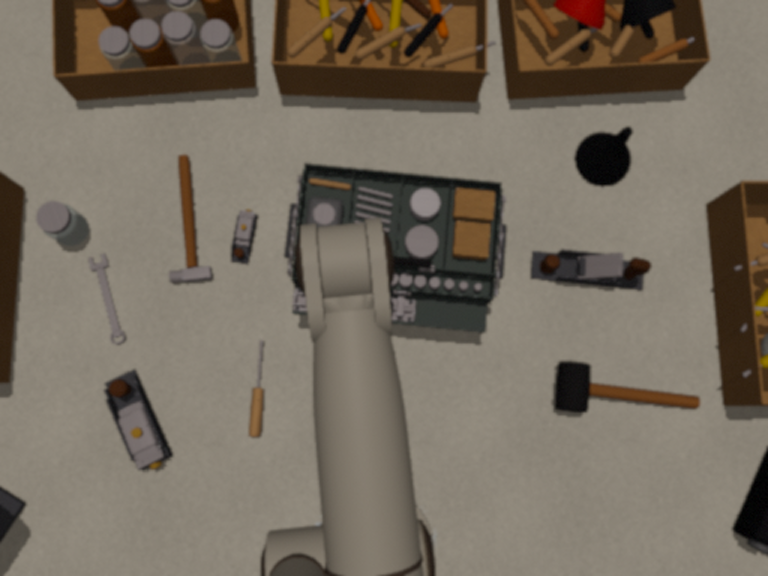

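The bolt grip is at y 75.2, fully home with the rod through the staple at about (185,268) in the wrist view. The tray is down with its handle top at 186 mm, and the neighbouring tools are where they were. Handing in.

```bash
python3 -c "
from h import *
bot.job_done(); st()"
```

```text
the job is handed in; nothing more can be done
the job is handed in; nothing more can be done
```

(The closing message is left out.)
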